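Set the stop clip in the notch of the fence

ROBOT

A 6-joint arm with a two-finger parallel gripper is mounted at the origin on a cart in front of the work surface, level with it; the furniture and walls round the work are solid. World frame = base frame: x ahead of the robot, y to its left, z up, the work surface at z = 0. Lengths are in m, angles in rad, forces in N, time in s.
With the tool pointing down it reaches from about 0.35 to 0.975 m from the base axis. Payload 7.1 kg.
Tool frame: the origin (TCP) lies at the very end of the fingers, on their centre line; the grasp point (between the pads) lies 19 mm behind it; z points along the fingers, y is the direction in which the jaws open and shut (so a half turn about z gives the same grasp; the last joint's range is limited). The gripper opens to 88 mm and grips with 3 to 60 N. Pads are 20 mm wide; open, the fingers measure 115 mm over their backs; the gripper's body (75 mm by 178 mm) begins 61 mm behind the grasp point.
Start: joints at [1.281, 0.423, 1.63, -0, 1.089, -0.019], TCP at [0.167, 0.602, 0.223] pointing down, gripper open.
Joint ranges: [-3, 3], [-0.9, 2.11], [0.09, 2.58], [-1.31, 4.45], [0.11, 2.69], [-2.54, 2.54]. Speed limits (rad/s): [2.39, 2.39, 3.01, 3.14, 3.14, 3.14].

INTERFACE

Orientations are given as a unit quaternion [w, x, y, z].
In Python, from rig import monitor, cams, job gives the robot as it stands. The module is installed in compiled form; this text tells all that it offers.
- The arm moves only by the shell command python3 -m creep 'ROWS'. ROWS is JSON, a list of rows, each an object with "grip": the finger opening in mm, from 0 to 87.8; "xyz": the shift along the tool's x, y, z in mm, a list of three; "spin": the turn about the tool's z in degrees. In form: [{"grip": grip, "xyz": [x, y, z], "spin": spin}, ...]. A call has 1 to 5 rows; each row shifts and turns the commanded pose from where the row before left it, along the tool's axes as they then stand; what a row does not reach is not made up. A row lasts 1/8 s, in which the tool goes at most 62.5 mm and 10.7 degrees, less where a joint would pass 70% of its speed; a pose out of reach is approached as far as the arm can. A call with a gripper value outside its range is refused whole. The fingers move at their own pace and stop on an object; the grip force is fixed at half the most. Time passes only in rows, so rows that do not move let the fingers close. It gives the time, the measured TCP pose, the force and the opening at its end, in the units of the state.
- monitor.read_state(): the state, without advancing time (a new reading comes with each control period).
- cams.camera(name): name is "scene" or "top" or "wrist"; returns a dict with "frame" (480x640x3 uint8, red, green, blue), "fx", "fy", "cx", "cy" (pixels), "extrinsics" (4x4, takes a point from camera to world coordinates); the wrist camera has in their place "T_tool_cam" (4x4, takes a point from camera to tool coordinates, whose origin is the TCP and whose axes are the flange's). Camera axes: x right, y down, z forward; pixel columns grow to the right and rows downward; lengths in m; the calibration is good to about 2 mm. The wrist camera is an equidistant fisheye: a pixel r from the principal point sees the ray r / f radians off the axis. A picture is of the moment at which its call begins: read the wrist's pose just before it. There is no depth.
- job.finish_job(): hands the job in, once; it reports no verdict.
The state is a dict: "t": time; "qpos": joint angles; "dq": joint speeds; "tau": joint torques, N m; "eef_pos": TCP position; "tool_rot": TCP orientation; "ft_force": force on the tool from outside, world axes, zero at the start; "ft_torque": the same for the moment, N m; "width": finger opening in m.
Only numpy, scipy, OpenCV 4.12 (cv2) and the standard library are available. Lean on these libraries where they do the work, as an engineer would, in place of code of your own. Each camera call takes 0.05 s, during which the arm holds its last target.

TASK

Squeeze the self-closing stop clip open and take it off its parking plate, then, still squeezing, set it astride the fence and feel along the wooden top edge with light pressure until its crossbar drops fully home into the notch. Only then let go, so that the jaws grip the fence by themselves; do not press hard on the wooden edge, and leave the other things where they lie.

Things in the scene. Friction and masses are not known exactly. Their poses are not given: they have to be found in the camera images.
- clip: Self-closing spring clip like a clothes peg, steel with black rubber pads, loose, handles up, 0.15 kg. Origin: middle of the underside of its crossbar (12 along x, 22 along y, 14 high), which rests on what it straddles. x: along the straddled plate; y: squeeze direction; z up. Same when turned half round. Jaw legs reach 42 below the origin, rubber tips 34 to 42 below; 62 wide over the handle tops.
- clip_grip (a point): Grip point of the clip: midway between the handles, 45 above its origin, same axes. Handles are 24 wide (x), from 22 to 65 above the origin; over their outsides there about 55 apart with jaws shut, 51 parked, 40 squeezed to the stop, when the outsides are upright and parallel. Squeezing them together opens the jaws; 12 N a side holds them open.
- jaw_a (a joint): Opening angle (rad) of the jaw on the clip's +y side: 0 shut (2 mm between tips), 0.06 on the parking plate, 0.10 gripping the fence, 0.22 squeezed fully open against its stop (about 21 mm between tips). A spring always closes it. The other jaw is geared to it and mirrors it.
- stand: Parking stand, fixed: wooden base 90 x 75 x 12 with an upright steel plate 44 long (x), 8 thick (y), top at 70 above the table. Origin: centre of the base's underside.
- fence: Fence jig, fixed: plywood base 240 (x) x 90 x 12 with an upright rail 12 thick along its x axis through the middle: aluminium up to 60, above it a wooden strip, top edge at 85. Wooden end posts, 26 thick, 92 high, cover the rail from 56 to 112 either side of the middle. Origin: centre of the base's underside, z up.
- top_edge: The fence's wooden top strip. The point given is fixed to the jig: middle of the rail's length and thickness, at top edge height; x along the rail, z up. One notch, 15 wide (x), 6 deep, open at both faces, is cut in the strip; its middle lies anywhere within 26 of that point along x and is NOT measured: look or feel for it. More than 30 N from the clip dents the edge.
- offcut_4: Wooden offcut 60 x 90 x 30, a bystander; origin: centre of its underside.
- multimeter: Yellow multimeter 106 x 74 x 36, a bystander; origin: centre of its underside.
- tape_crepe: Roll of masking tape 100 across, 25 high, a bystander; origin: centre of its underside.

How it is judged:
By the outcome, as a careful person would: the job done as asked, in the order asked, and still so for the second after the job is handed in, with the robot touching nothing.
It also fails if it takes over 61 s, if anything falls off the work surface, if the arm or the gripper's body presses on something with over 40 N, if the wrist force passes 120 N, or if a joint passes its speed limit or range.

## Working session

There is one attempt and no reset: what is moved stays moved. The work goes in short steps, Python scripts to look and compute and a shell command to move; the robot and the scene stay as the last step left them, time stands still between calls to the robot, and variables do not carry over. Pictures are saved under pics/ and viewed, and the job is handed in when it is done.

```bash
mkdir -p pics
python3 - <<'E'
from rig import monitor, cams
import cv2,numpy as np
s=monitor.read_state();print(s)
for n in ["scene","top","wrist"]:
    c=cams.camera(n);cv2.imwrite(f"pics/{n}0.png",c["frame"][:,:,::-1])
    print(n,c["fx"],c["fy"],c["cx"],c["cy"]);print(np.round(c.get("extrinsics",c.get("T_tool_cam")),4))
E
```

```text
{'t': 0.0, 'qpos': array([ 1.28097552e+00,  4.23808346e-01,  1.63067691e+00, -5.32938873e-06,
        1.08859564e+00, -1.89747311e-02]), 'dq': array([-0.00022158, -0.00158103,  0.00042381, -0.00013783,  0.0003911 ,
        0.00142903]), 'tau': array([ 1.92716194e-03, -5.44618142e+01, -2.73647600e+01,  6.44974876e-02,
        2.27526360e-02, -1.34211159e-04]), 'eef_pos': array([0.16702166, 0.60170156, 0.22192713]), 'tool_rot': array([-1.12102433e-04,  1.35008226e-01,  9.90844198e-01, -7.35629551e-04]), 'ft_force': array([ 0.13375718,  0.8527715 , -0.44278957]), 'ft_torque': array([-0.05157909,  0.00344396,  0.05310633]), 'width': 0.08766177701570627}
scene 593.7264829304581 593.7264829304581 321.2884488948861 236.91638452552107
[[-0.7036 -0.3978  0.5888 -0.2944]
 [-0.7105  0.3972 -0.5808  1.0108]
 [-0.0028 -0.827  -0.5622  0.9105]
 [ 0.      0.      0.      1.    ]]
top 440.9598430957988 440.9598430957988 323.918703907487 237.27602908398384
[[-0.0172 -0.9811  0.193   0.34  ]
 [-0.9998  0.0159 -0.0082  0.1528]
 [ 0.0049 -0.1931 -0.9812  1.1735]
 [ 0.      0.      0.      1.    ]]
wrist 371.64829954431775 371.64829954431775 315.0278260572879 242.20449325943034
[[ 1.000e-04 -9.532e-01 -3.024e-01  8.370e-02]
 [ 1.000e+00  3.000e-04 -6.000e-04 -3.000e-04]
 [ 7.000e-04 -3.024e-01  9.532e-01 -1.623e-01]
 [ 0.000e+00  0.000e+00  0.000e+00  1.000e+00]]
```

View pics/scene0.png

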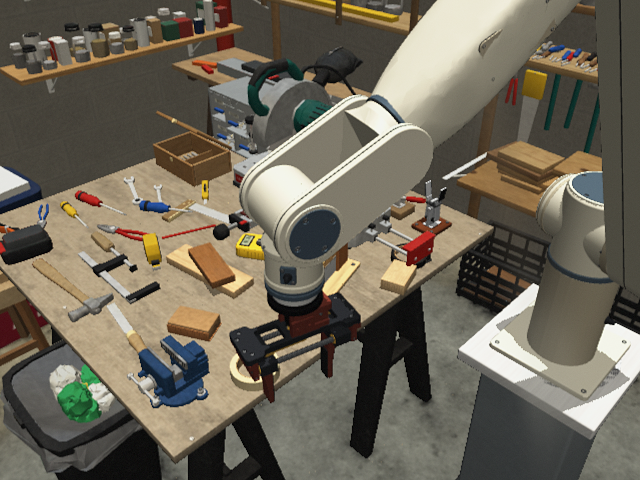

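View pics/top0.png

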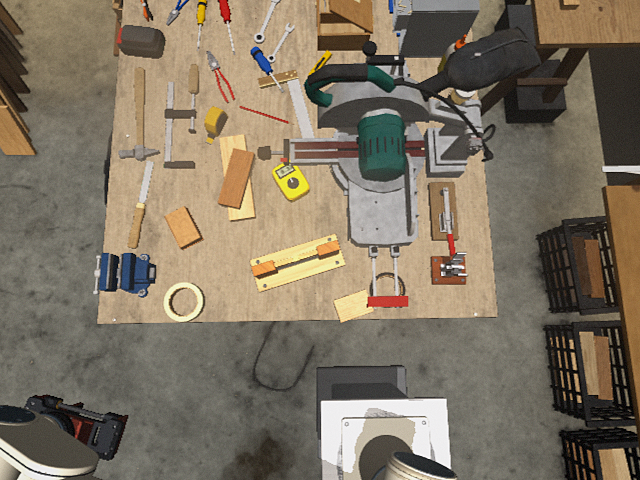

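View pics/wrist0.png

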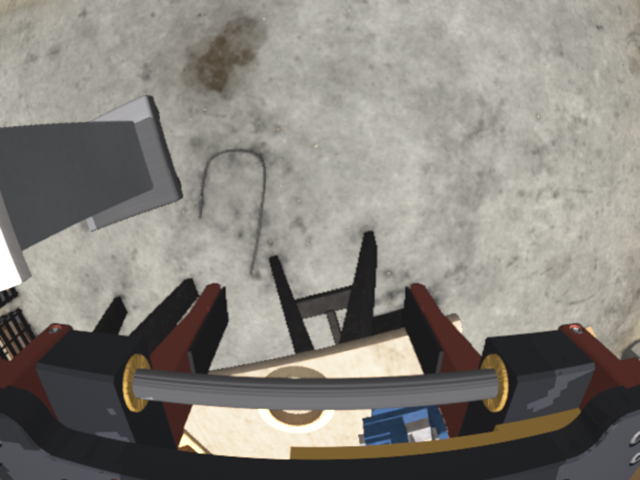

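Run:
```python
import cv2
a=cv2.imread("pics/top0.png")
cv2.imwrite("pics/t1.png",cv2.resize(a[235:305,410:490],None,fx=8,fy=8,interpolation=cv2.INTER_CUBIC))
cv2.imwrite("pics/t2.png",cv2.resize(a[225:300,240:355],None,fx=6.9,fy=6.9,interpolation=cv2.INTER_CUBIC))
b=cv2.imread("pics/scene0.png")
cv2.imwrite("pics/s1.png",cv2.resize(b[170:300,330:470],None,fx=4.5,fy=4.5,interpolation=cv2.INTER_CUBIC))
```

```text
(no output)
```

View pics/t1.png

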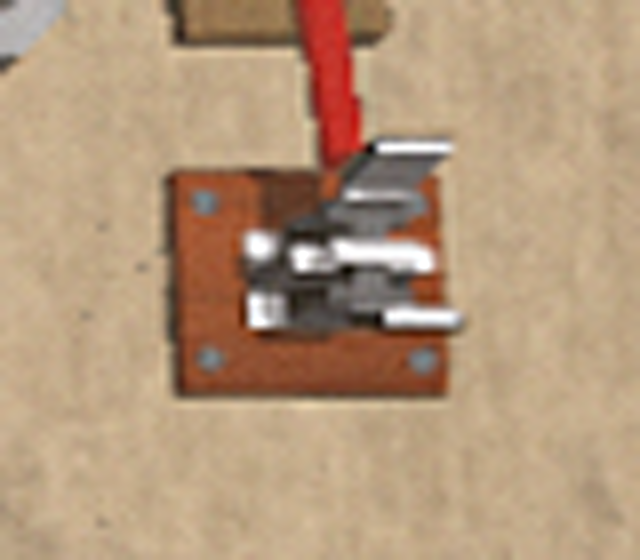

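View pics/t2.png

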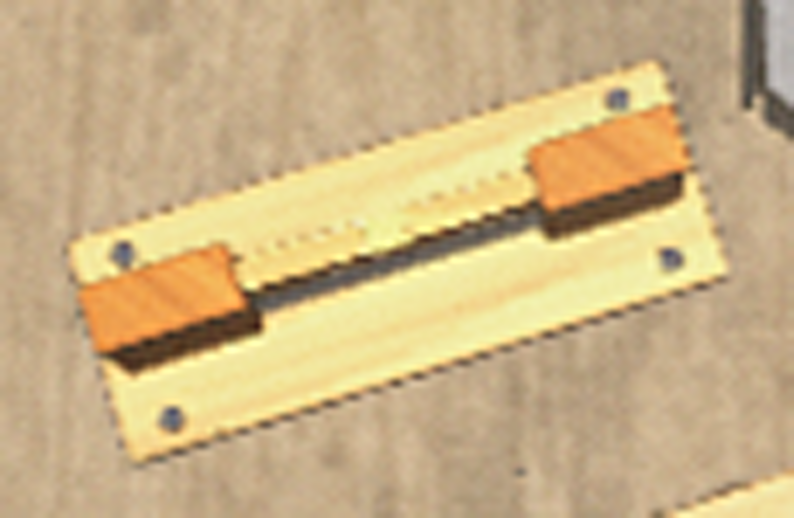

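View pics/s1.png

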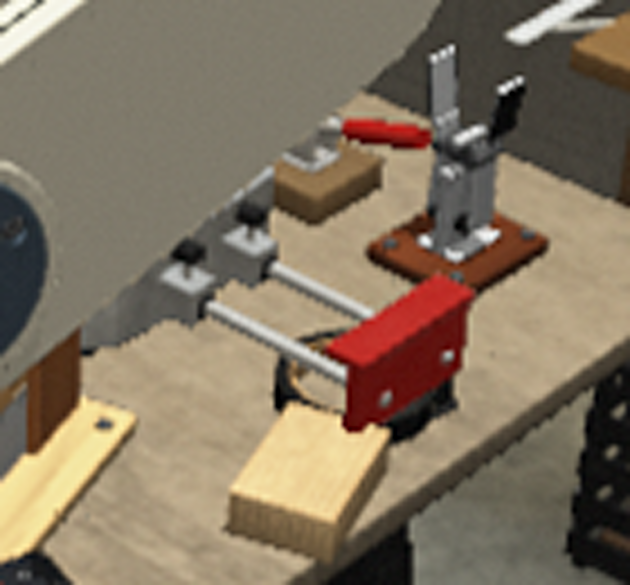

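```bash
cat > h.py <<'E'
import numpy as np
from rig import monitor,cams
from scipy.spatial.transform import Rotation as R
def toolT():
    s=monitor.read_state(); q=s["tool_rot"]; T=np.eye(4)
    T[:3,:3]=R.from_quat([q[1],q[2],q[3],q[0]]).as_matrix(); T[:3,3]=s["eef_pos"]; return T
def pin(c,E,u,v,z):
    d=E[:3,:3]@np.array([(u-c["cx"])/c["fx"],(v-c["cy"])/c["fy"],1.]); o=E[:3,3]
    return o+d*(z-o[2])/d[2]
def fish(c,E,u,v,z):
    a,b=u-c["cx"],v-c["cy"]; r=np.hypot(a,b); th=r/c["fx"]
    d=E[:3,:3]@np.array([np.sin(th)*a/r,np.sin(th)*b/r,np.cos(th)]); o=E[:3,3]
    return o+d*(z-o[2])/d[2]
def proj_fish(c,E,p):
    q=E[:3,:3].T@(np.asarray(p)-E[:3,3]); rr=np.hypot(q[0],q[1]); th=np.arctan2(rr,q[2])
    return c["cx"]+c["fx"]*th*q[0]/rr, c["cy"]+c["fx"]*th*q[1]/rr
E
cat > a.py <<'E'
from h import *
c=cams.camera("top");E=c["extrinsics"]
p=lambda u,v,z:pin(c,E,u,v,z)
S=[p(410+a/8,235+b/8,.012) for a,b in [(174,170),(438,172),(448,397),(178,397)]]
F=[p(240+a/6.9,225+b/6.9,.012) for a,b in [(68,242),(658,60),(728,270),(138,462)]]
for X in (S,F):
    X=np.array(X);print(np.round(X,4),X.mean(0),[np.linalg.norm(X[i]-X[i-1]) for i in range(4)])
    d=X[1]-X[0]+X[2]-X[3];print("yaw x",np.degrees(np.arctan2(d[1],d[0])))
for q in [(365,228),(405,214),(385,222)]: print("notch",p(240+q[0]/6.9,225+q[1]/6.9,.085))
for q in [(410,148),(425,318)]: print("handle",p(410+q[0]/8,235+q[1]/8,.135))
E
python3 a.py
```

```text
[[ 0.5122 -0.1433  0.012 ]
 [ 0.5101 -0.2314  0.012 ]
 [ 0.4353 -0.2288  0.012 ]
 [ 0.4368 -0.1398  0.012 ]] [ 0.4736204  -0.18582572  0.012     ] [np.float64(0.07551904516642134), np.float64(0.08805861075057883), np.float64(0.0748515304753998), np.float64(0.08898169591748703)]
yaw x -91.16993377538248
[[0.5099 0.3408 0.012 ]
 [0.5778 0.1122 0.012 ]
 [0.4949 0.0871 0.012 ]
 [0.4252 0.313  0.012 ]] [0.50195977 0.21329092 0.012     ] [np.float64(0.08916464986855888), np.float64(0.23848586728430335), np.float64(0.08657056094458655), np.float64(0.23640686809487788)]
yaw x -73.17368990791172
notch [0.5026042  0.22194308 0.085     ]
notch [0.50747711 0.20747155 0.085     ]
notch [0.50467445 0.21471258 0.085     ]
handle [ 0.49947022 -0.18290295  0.135     ]
handle [ 0.44861277 -0.18340639  0.135     ]
```

```bash
cat > go.py <<'E'
import sys
from h import *
# args x y z yaw(tool y)
x,y,z,yaw=map(float,sys.argv[1:5])
T=toolT();s=monitor.read_state()
Ry=T[:3,1];cur=np.degrees(np.arctan2(Ry[1],Ry[0]))
d=T[:3,:3].T@(np.array([x,y,z])-T[:3,3])
print("t",round(s["t"],2),"tcp",np.round(T[:3,3],4),"yaw",round(cur,2),"tilt",np.round(T[:2,2],4),"F",np.round(s["ft_force"],1),"w",round(s["width"]*1e3,1))
w=np.radians(yaw);Rn=np.array([[-np.sin(w),np.cos(w),0],[np.cos(w),np.sin(w),0],[0,0,-1]]).T
Rn=np.array([[-np.sin(w),np.cos(w),0],[np.cos(w),np.sin(w),0],[0,0,-1]]).T
print("spin",round((cur-yaw+180)%360-180,2),"shift now-axes mm",np.round(d*1e3,1),"shift after spin",np.round(Rn.T@(np.array([x,y,z])-T[:3,3])*1e3,1))
E
python3 -m creep '[{"grip":87,"xyz":[0,0,-10],"spin":10},{"grip":87,"xyz":[0,0,-10],"spin":10},{"grip":87,"xyz":[0,0,-10],"spin":10},{"grip":87,"xyz":[0,0,0],"spin":10},{"grip":87,"xyz":[0,0,0],"spin":10}]'
python3 go.py .53 .115 .25 16.8
```

```text
t: 0.82
eef_pos: [0.1671, 0.6021, 0.2526]
tool_rot: [0.0, 0.544, 0.839, -0.0]
ft_force: [-1.1, -0.6, -0.1]
width: 0.0866
t 0.82 tcp [0.1671 0.6021 0.2526] yaw 24.15 tilt [-0.     -0.0002] F [-1.1 -0.6 -0.1] w 86.6
spin 7.35 shift now-axes mm [-593.   131.8    2.7] shift after spin [-571.2  206.6    2.6]
```

```bash
python3 -m creep '[{"grip":87,"xyz":[0,0,0],"spin":7.4},{"grip":87,"xyz":[-55,20,0],"spin":0},{"grip":87,"xyz":[-55,20,0],"spin":0},{"grip":87,"xyz":[-55,20,0],"spin":0},{"grip":87,"xyz":[-55,20,0],"spin":0}]'
python3 -m creep '[{"grip":87,"xyz":[-55,20,0],"spin":0},{"grip":87,"xyz":[-55,20,0],"spin":0},{"grip":87,"xyz":[-55,20,0],"spin":0},{"grip":87,"xyz":[-55,20,0],"spin":0},{"grip":87,"xyz":[-55,20,0],"spin":0}]'
python3 go.py .53 .115 .25 16.8
```

```text
t: 1.45
eef_pos: [0.309, 0.4139, 0.2527]
tool_rot: [0.0, 0.594, 0.804, 0.0]
ft_force: [0.3, -0.3, -0.2]
width: 0.0868
t: 2.08
eef_pos: [0.4856, 0.1802, 0.2528]
tool_rot: [0.0, 0.594, 0.804, 0.0]
ft_force: [1.1, 0.8, 0.7]
width: 0.0866
t 2.08 tcp [0.4856 0.1802 0.2528] yaw 17.08 tilt [0.0003 0.0002] F [1.1 0.8 0.7] w 86.6
spin 0.28 shift now-axes mm [-75.4  23.3   2.8] shift after spin [-75.3  23.7   2.8]
```

```bash
python3 -m creep '[{"grip":87,"xyz":[-38,10,0],"spin":0},{"grip":87,"xyz":[-37,10,0],"spin":0},{"grip":87,"xyz":[0,0,0],"spin":0},{"grip":87,"xyz":[0,0,0],"spin":0}]'
cat > snap.py <<'E'
import sys,cv2,pickle
from h import *
T=toolT();c=cams.camera("wrist");n=sys.argv[1]
cv2.imwrite(f"pics/{n}.png",c["frame"][:,:,::-1])
c["E"]=T@c["T_tool_cam"];pickle.dump(c,open(n+".pkl","wb"));print(np.round(T[:3,3],4))
E
python3 snap.py w1
```

```text
t: 2.58
eef_pos: [0.5253, 0.1164, 0.2524]
tool_rot: [-0.0, 0.594, 0.804, -0.0]
ft_force: [-0.3, -0.3, 0.3]
width: 0.0871
[0.5253 0.1164 0.2524]
```

View pics/w1.png

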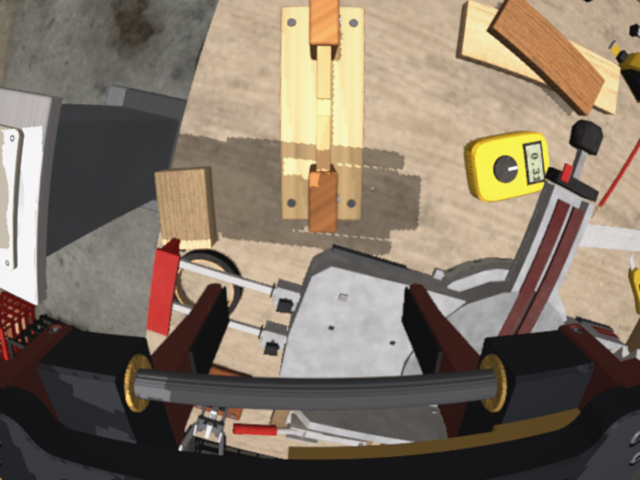

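Run:
```python
import cv2
a=cv2.imread("pics/w1.png")
cv2.imwrite("pics/w1z.png",cv2.resize(a[0:240,270:375],None,fx=2.5,fy=2.5,interpolation=cv2.INTER_CUBIC))
cv2.imwrite("pics/w1y.png",cv2.resize(a[40:180,295:350],None,fx=4.2,fy=4.2,interpolation=cv2.INTER_CUBIC))
```

```text
(no output)
```

View pics/w1z.png

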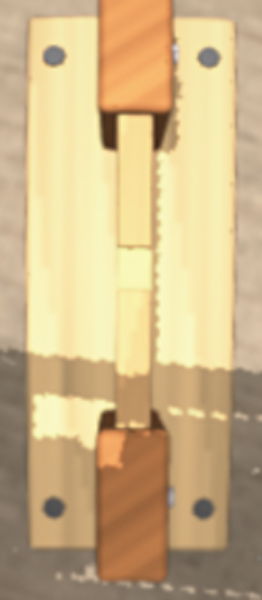

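View pics/w1y.png

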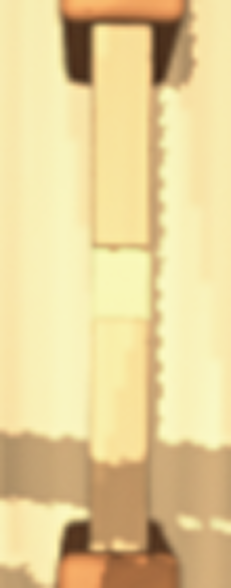

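Run:
```python
import pickle
from h import *
c=pickle.load(open("w1.pkl","rb"));E=c["E"];p=lambda u,v,z:fish(c,E,u,v,z)
print("cam",E[:3,3])
a=p(323.8,98.3,.085);b=p(323.8,116.2,.085);print("notch",a,b,np.linalg.norm(a-b),(a+b)/2)
q1=p(270+136/2.5,110/2.5,.092);q2=p(270+134/2.5,430/2.5,.092);print("posts",q1,q2,np.linalg.norm(q1-q2),(q1+q2)/2)
B=np.array([p(270+x/2.5,y/2.5,.012) for x,y in [(27,17),(235,18),(228,548),(30,548)]]);print(B,B.mean(0),[np.linalg.norm(B[i]-B[i-1]) for i in range(4)])
d=B[2]-B[1]+B[3]-B[0];print("yaw",np.degrees(np.arctan2(d[1],d[0])))
# rail edges
l1=p(295+92/4.2,60,.085);r1=p(295+151/4.2,60,.085);l2=p(295+90/4.2,150,.085);r2=p(295+149/4.2,150,.085)
m1=(l1+r1)/2;m2=(l2+r2)/2;d=m2-m1;print(m1,m2,np.linalg.norm(l1-r1),np.degrees(np.arctan2(d[1],d[0])))
```

```text
cam [0.50064552 0.1960557  0.41478686]
notch [0.49978418 0.22337988 0.085     ] [0.5044851  0.20815028 0.085     ] 0.015938611584218793 [0.50213464 0.21576508 0.085     ]
posts [0.48608908 0.26920226 0.092     ] [0.51865959 0.16137371 0.092     ] 0.11264029650694236 [0.50237433 0.21528799 0.092     ]
[[0.42489558 0.31600467 0.012     ]
 [0.51022438 0.34247186 0.012     ]
 [0.5792638  0.11475067 0.012     ]
 [0.49441349 0.08860222 0.012     ]] [0.50219931 0.21545736 0.012     ] [np.float64(0.23779111282147797), np.float64(0.08933933732969544), np.float64(0.23795667498915704), np.float64(0.08878804062367902)]
yaw -73.06771147863465
[0.48971634 0.25652039 0.085     ] [0.51307864 0.17939061 0.085     ] 0.012182540648760272 -73.14864602858499
```

```bash
python3 -m creep '[{"grip":87,"xyz":[0,-40,0],"spin":6},{"grip":87,"xyz":[0,-40,0],"spin":6},{"grip":87,"xyz":[0,0,0],"spin":6},{"grip":87,"xyz":[0,0,0],"spin":0}]'
python3 go.py .46 -.285 .25 -1.2
```

```text
t: 3.12
eef_pos: [0.4477, 0.0976, 0.253]
tool_rot: [0.0, 0.712, 0.702, 0.0]
ft_force: [-0.1, 0.9, -0.6]
width: 0.0875
t 3.12 tcp [0.4477 0.0976 0.253 ] yaw -0.77 tilt [0.0007 0.0002] F [-0.1  0.9 -0.6] w 87.5
spin 0.43 shift now-axes mm [-382.4   17.4    2.9] shift after spin [-382.3   20.3    3. ]
```

```bash
python3 -m creep '[{"grip":87,"xyz":[-55,0,0],"spin":0.4},{"grip":87,"xyz":[-55,0,0],"spin":0},{"grip":87,"xyz":[-55,0,0],"spin":0},{"grip":87,"xyz":[-55,0,0],"spin":0},{"grip":87,"xyz":[-55,0,0],"spin":0}]'
python3 -m creep '[{"grip":87,"xyz":[-55,10,0],"spin":0},{"grip":87,"xyz":[-50,10,0],"spin":0},{"grip":87,"xyz":[0,0,0],"spin":0},{"grip":87,"xyz":[0,0,0],"spin":0}]'
python3 snap.py w2
```

```text
t: 3.75
eef_pos: [0.4428, -0.1796, 0.2529]
tool_rot: [0.0, 0.714, 0.7, 0.0]
ft_force: [0.7, -0.3, -0.9]
width: 0.087
t: 4.25
eef_pos: [0.4598, -0.2828, 0.2522]
tool_rot: [-0.001, 0.715, 0.699, -0.0]
ft_force: [0.2, -0.1, -0.2]
width: 0.0871
[ 0.4598 -0.2828  0.2522]
```

View pics/w2.png

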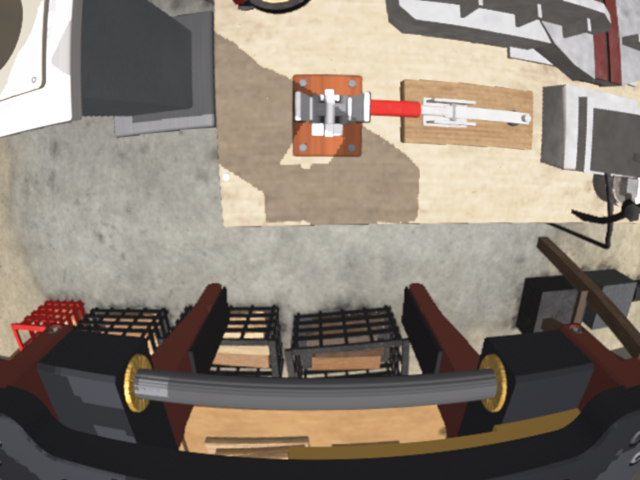

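Run:
```python
import cv2
a=cv2.imread("pics/w2.png")
cv2.imwrite("pics/w2z.png",cv2.resize(a[65:165,280:385],None,fx=6,fy=6,interpolation=cv2.INTER_CUBIC))
```

```text
(no output)
```

View pics/w2z.png

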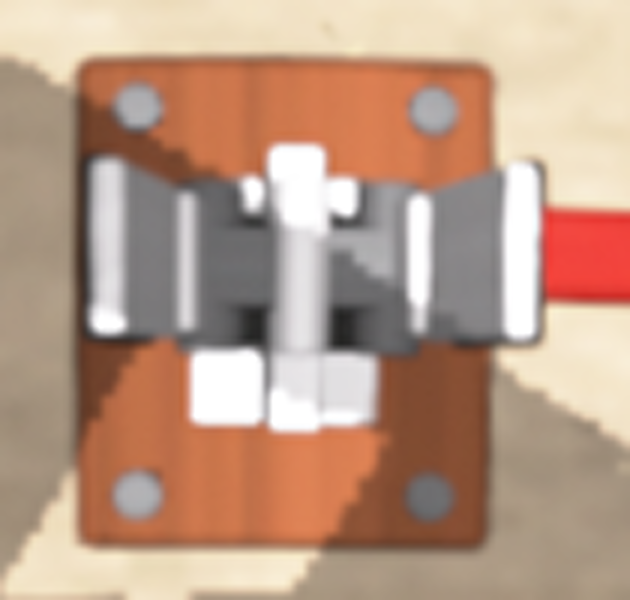

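Run:
```python
import pickle
from h import *
c=pickle.load(open("w2.pkl","rb"));E=c["E"];p=lambda u,v,z:fish(c,E,280+u/6,65+v/6,z)
print("cam",E[:3,3])
L=[p(88,157,.135),p(90,335,.135)];Rr=[p(540,160,.135),p(542,342,.135)]
l=sum(L)/2;r=sum(Rr)/2;print("handles",L,Rr,np.linalg.norm(l-r),(l+r)/2,[np.linalg.norm(k[0]-k[1]) for k in(L,Rr)])
d=r-l;print("yaw",np.degrees(np.arctan2(d[1],d[0])))
B=np.array([p(x,y,.012) for x,y in [(78,58),(492,64),(488,547),(78,545)]]);print(B.mean(0),[np.linalg.norm(B[i]-B[i-1]) for i in range(4)])
d=B[1]-B[0]+B[2]-B[3];print("yaw base",np.degrees(np.arctan2(d[1],d[0])))
# plate top z=.07
print("plate",p(298,145,.07),p(298,430,.07), "crossbar?",p(268,350,.07),p(322,350,.07))
t=cams.camera("top");s=cams.camera("scene")
for z in (.03,.06,.09,.12): print(z,pin(t,t["extrinsics"],452.5,255.6,z),pin(s,s["extrinsics"],425.5,200.4,z),p(542,255,z))
```

```text
cam [ 0.4615913  -0.19965855  0.41457984]
handles [array([ 0.44682499, -0.17135643,  0.135     ]), array([ 0.44651419, -0.19378953,  0.135     ])] [array([ 0.50250863, -0.17223646,  0.135     ]), array([ 0.50248178, -0.19529747,  0.135     ])] 0.05583838426272105 [ 0.47458239 -0.18316997  0.135     ] [np.float64(0.022435248234319305), np.float64(0.02306102601238296)]
yaw -1.2252377154000897
[ 0.47458141 -0.18578711  0.012     ] [np.float64(0.0884873664447562), np.float64(0.07326598013079257), np.float64(0.08808715426963734), np.float64(0.07383554669002085)]
yaw base -1.37114177641013
plate [ 0.47516698 -0.16365398  0.07      ] [ 0.47434817 -0.20784052  0.07      ] crossbar? [ 0.47000107 -0.19540669  0.07      ] [ 0.47821506 -0.19551672  0.07      ]
0.03 [ 0.51039841 -0.1934086   0.03      ] [ 0.54809662 -0.24505779  0.03      ] [ 0.51798872 -0.17852973  0.03      ]
0.06 [ 0.50592819 -0.18432547  0.06      ] [ 0.51939131 -0.20227097  0.06      ] [ 0.51358932 -0.18017793  0.06      ]
0.09 [ 0.50145797 -0.17524234  0.09      ] [ 0.490686   -0.15948415  0.09      ] [ 0.50918991 -0.18182613  0.09      ]
0.12 [ 0.49698775 -0.1661592   0.12      ] [ 0.46198068 -0.11669733  0.12      ] [ 0.50479051 -0.18347433  0.12      ]
```

Run:
```python
import cv2
a=cv2.imread("pics/top0.png")
cv2.imwrite("pics/t3.png",cv2.resize(a[215:275,425:475],None,fx=9,fy=9,interpolation=cv2.INTER_CUBIC))
b=cv2.imread("pics/scene0.png")
cv2.imwrite("pics/s3.png",cv2.resize(b[175:245,385:455],None,fx=8,fy=8,interpolation=cv2.INTER_CUBIC))
```

```text
(no output)
```

View pics/t3.png

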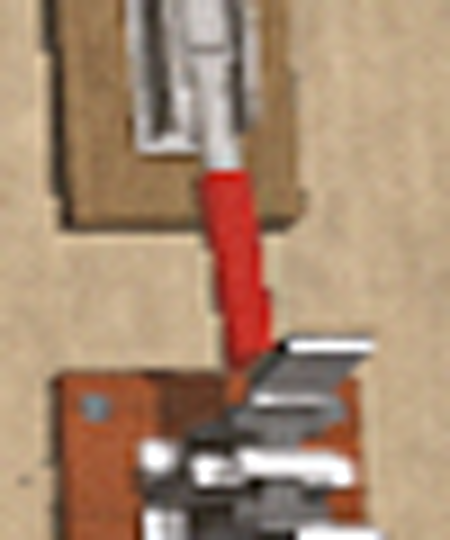

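View pics/s3.png

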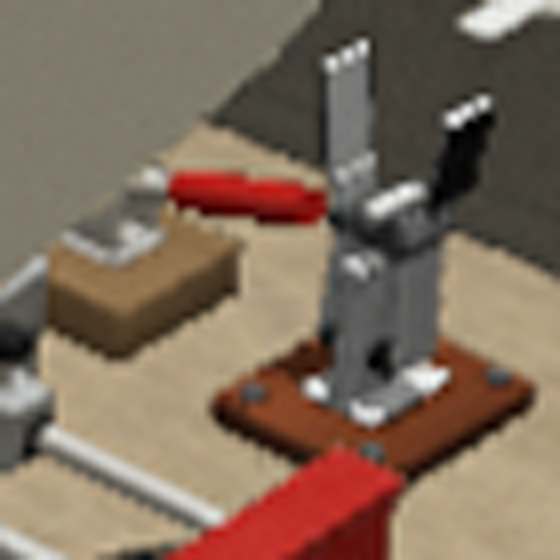

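Run:
```python
import pickle
from h import *
c=pickle.load(open("w2.pkl","rb"));Ew=c["E"]
t=cams.camera("top");s=cams.camera("scene")
def tri(pts):
    A=np.zeros((3,3));b=np.zeros(3);O=[]
    for k,u,v in pts:
        if k=="w": o=Ew[:3,3];d=fish(c,Ew,u,v,0)-o
        else:
            q={"t":t,"s":s}[k];o=q["extrinsics"][:3,3];d=pin(q,q["extrinsics"],u,v,0)-o
        d/=np.linalg.norm(d);P=np.eye(3)-np.outer(d,d);A+=P;b+=P@o;O.append((o,P))
    x=np.linalg.solve(A,b);print(np.round(x,4),[round(1e3*np.linalg.norm(P@(x-o)),1) for o,P in O])
tri([("t",452.8,255),("s",425.75,200.9)])
tri([("t",452.8,255),("s",425.75,200.9),("w",370,107.5)])
tri([("t",449.7,234.1),("s",406.2,198.7),("w",421,108)])
```

```text
[ 0.5051 -0.1815  0.0731] [np.float64(0.5), np.float64(0.5)]
[ 0.5075 -0.1818  0.0726] [np.float64(1.9), np.float64(2.4), np.float64(4.0)]
[ 0.565  -0.1795  0.056 ] [np.float64(3.5), np.float64(3.5), np.float64(0.8)]
```

```bash
python3 go.py .4746 -.1832 .25 -1.3
python3 -m creep '[{"grip":87,"xyz":[50,15,0],"spin":0},{"grip":87,"xyz":[50,0,0],"spin":0},{"grip":87,"xyz":[0,0,0],"spin":0},{"grip":87,"xyz":[0,0,0],"spin":0}]'; python3 go.py .4746 -.1832 .099 -1.3
```

```text
t 4.5 tcp [ 0.46   -0.2826  0.2528] yaw -1.21 tilt [ 0. -0.] F [0.2 0.5 0.2] w 86.9
spin 0.09 shift now-axes mm [99.6 12.5  2.8] shift after spin [99.7 12.3  2.8]
t: 5.0
eef_pos: [0.4775, -0.1838, 0.253]
tool_rot: [0.0, 0.715, 0.7, 0.0]
ft_force: [0.5, -0.8, 0.1]
width: 0.0864
t 5.0 tcp [ 0.4775 -0.1838  0.253 ] yaw -1.22 tilt [ 0.0006 -0.0005] F [ 0.5 -0.8  0.1] w 86.4
spin 0.08 shift now-axes mm [  0.6  -3.  154. ] shift after spin [  0.5  -2.9 154. ]
```

```bash
python3 -m creep '[{"grip":87,"xyz":[0.6,-3,40],"spin":0},{"grip":87,"xyz":[0,0,40],"spin":0},{"grip":87,"xyz":[0,0,30],"spin":0},{"grip":87,"xyz":[0,0,0],"spin":0},{"grip":87,"xyz":[0,0,0],"spin":0}]'; python3 go.py .4746 -.1832 .099 -1.3; python3 snap.py w3
python3 - <<'E'
from rig import cams
import cv2
for n,(a,b,c,d) in {"scene":(100,320,320,500),"top":(190,310,380,500)}.items():
    f=cams.camera(n)["frame"][a:b,c:d,::-1];cv2.imwrite(f"pics/{n}3.png",cv2.resize(f,None,fx=3 if n=="scene" else 5,fy=3 if n=="scene" else 5,interpolation=cv2.INTER_CUBIC))
E
```

```text
t: 5.62
eef_pos: [0.4749, -0.1843, 0.1436]
tool_rot: [0.001, 0.715, 0.699, 0.0]
ft_force: [0.4, -0.3, 0.4]
width: 0.0871
t 5.62 tcp [ 0.4749 -0.1843  0.1436] yaw -1.36 tilt [ 0.0012 -0.0006] F [ 0.4 -0.3  0.4] w 87.1
spin -0.06 shift now-axes mm [ 1.1 -0.4 44.6] shift after spin [ 1.1 -0.4 44.6]
[ 0.4749 -0.1843  0.1436]
```

View pics/w3.png

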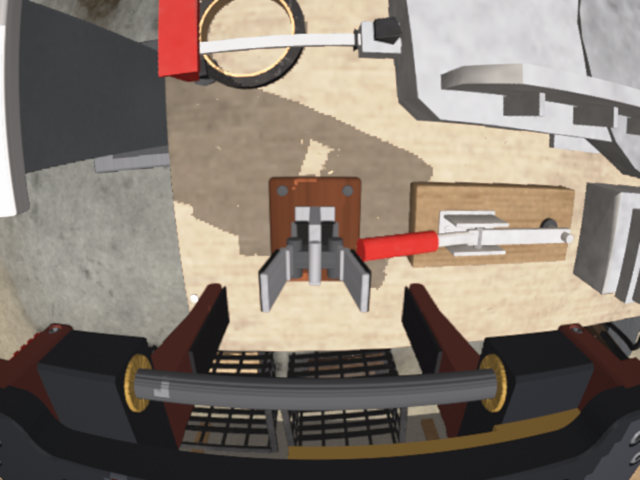

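View pics/scene3.png

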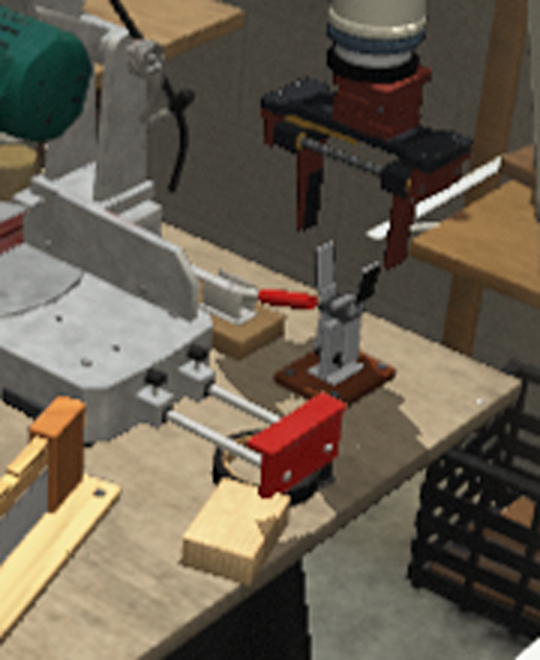

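```bash
python3 -m creep '[{"grip":87,"xyz":[1,0,20],"spin":0},{"grip":87,"xyz":[0,0,15],"spin":0},{"grip":87,"xyz":[0,0,9.5],"spin":0},{"grip":87,"xyz":[0,0,0],"spin":0},{"grip":87,"xyz":[0,0,0],"spin":0}]'; python3 go.py .4746 -.1832 .099 -1.3
python3 snap.py w4
```

```text
t: 6.4
eef_pos: [0.4746, -0.1825, 0.0985]
tool_rot: [0.0, 0.715, 0.699, 0.0]
ft_force: [-0.1, 0.8, -0.2]
width: 0.087
t 6.4 tcp [ 0.4746 -0.1825  0.0985] yaw -1.31 tilt [ 0.0004 -0.0002] F [-0.1  0.8 -0.2] w 87.0
spin -0.01 shift now-axes mm [-0.7  0.  -0.5] shift after spin [-0.7  0.  -0.5]
[ 0.4746 -0.1825  0.0985]
```

View pics/w4.png

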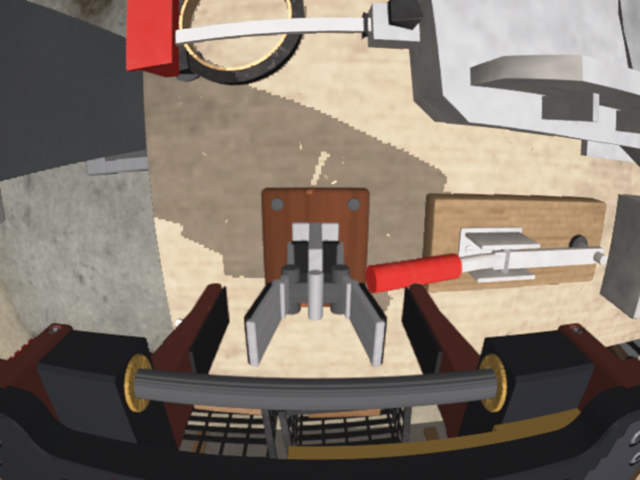

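Fingers straddle the handles symmetrically (handles at u≈265 and 368, pads at 215 and 415). Now squeeze.

```bash
python3 -m creep '[{"grip":50,"xyz":[0,0,0],"spin":0},{"grip":50,"xyz":[0,0,0],"spin":0},{"grip":40,"xyz":[0,0,0],"spin":0},{"grip":35,"xyz":[0,0,0],"spin":0},{"grip":35,"xyz":[0,0,0],"spin":0}]'
python3 -m creep '[{"grip":35,"xyz":[0,0,0],"spin":0},{"grip":35,"xyz":[0,0,0],"spin":0},{"grip":35,"xyz":[0,0,0],"spin":0}]'
python3 snap.py w5
```

```text
t: 7.08
eef_pos: [0.4748, -0.1827, 0.0994]
tool_rot: [0.001, 0.715, 0.699, 0.0]
ft_force: [-8.8, 1.2, 22.5]
width: 0.041
t: 7.45
eef_pos: [0.4747, -0.1827, 0.0995]
tool_rot: [0.001, 0.715, 0.699, 0.0]
ft_force: [-3.1, 0.0, 15.0]
width: 0.0409
[ 0.4747 -0.1827  0.0995]
```

View pics/w5.png

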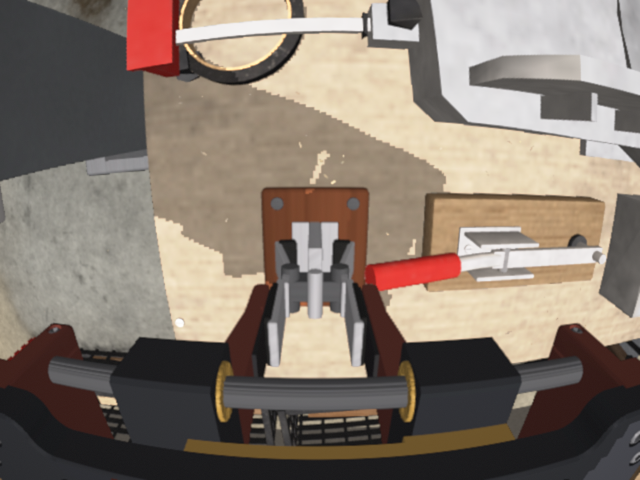

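```bash
python3 -m creep '[{"grip":33,"xyz":[0,0,-3],"spin":0},{"grip":33,"xyz":[0,0,-5],"spin":0},{"grip":33,"xyz":[0,0,-10],"spin":0},{"grip":33,"xyz":[0,0,0],"spin":0}]'
python3 -m creep '[{"grip":33,"xyz":[0,0,-15],"spin":0},{"grip":33,"xyz":[0,0,-25],"spin":0},{"grip":33,"xyz":[0,0,-30],"spin":0},{"grip":33,"xyz":[0,0,-30],"spin":0},{"grip":33,"xyz":[0,0,-20],"spin":0}]'
python3 -m creep '[{"grip":33,"xyz":[0,-20,0],"spin":0},{"grip":33,"xyz":[0,0,0],"spin":0}]'
python3 snap.py w6
python3 - <<'E'
from rig import cams
import cv2
f=cams.camera("scene")["frame"][100:260,340:500,::-1];cv2.imwrite(f"pics/scene6.png",cv2.resize(f,None,fx=3.7,fy=3.7,interpolation=cv2.INTER_CUBIC))
E
python3 go.py .44 -.1832 .099 -1.3
```

```text
t: 8.0
eef_pos: [0.4749, -0.1826, 0.117]
tool_rot: [0.001, 0.715, 0.699, 0.0]
ft_force: [-0.0, -0.1, -1.5]
width: 0.0411
t: 8.62
eef_pos: [0.4746, -0.1825, 0.2384]
tool_rot: [0.001, 0.715, 0.699, 0.0]
ft_force: [0.4, 0.3, -1.7]
width: 0.0406
t: 8.88
eef_pos: [0.4534, -0.1818, 0.2369]
tool_rot: [0.0, 0.715, 0.699, 0.0]
ft_force: [0.1, -0.2, -1.9]
width: 0.0415
[ 0.4534 -0.1818  0.2369]
t 8.97 tcp [ 0.4546 -0.182   0.2366] yaw -1.33 tilt [ 0.0006 -0.0002] F [ 0.5 -0.  -1.8] w 40.9
spin -0.03 shift now-axes mm [ -1.5 -14.6 137.6] shift after spin [ -1.5 -14.6 137.6]
```

View pics/w6.png

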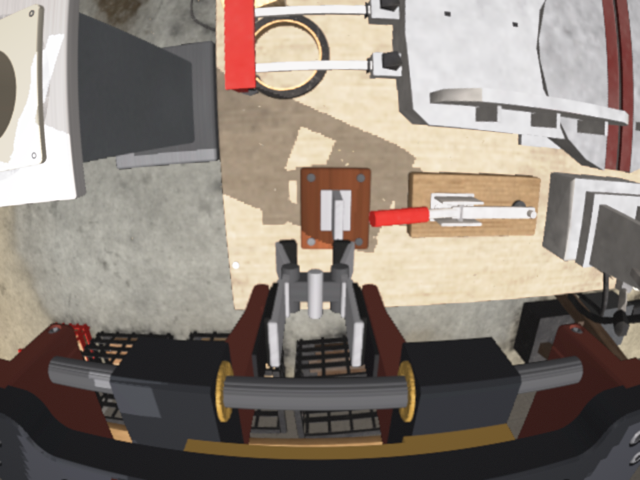

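View pics/scene6.png

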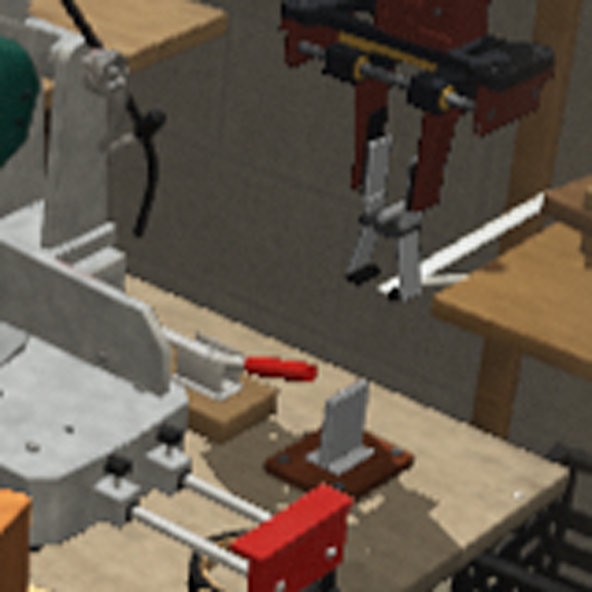

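```bash
python3 -m creep '[{"grip":33,"xyz":[40,0,-5],"spin":0},{"grip":33,"xyz":[50,0,-5],"spin":0},{"grip":33,"xyz":[50,0,-5],"spin":0},{"grip":33,"xyz":[50,0,0],"spin":0},{"grip":33,"xyz":[50,0,0],"spin":0}]'
python3 -m creep '[{"grip":33,"xyz":[40,0,0],"spin":-6},{"grip":33,"xyz":[30,0,0],"spin":-6},{"grip":33,"xyz":[0,0,0],"spin":-6},{"grip":33,"xyz":[0,0,0],"spin":0}]'
python3 go.py .5047 .2072 .16 16.9
```

```text
t: 9.6
eef_pos: [0.4603, 0.0599, 0.2513]
tool_rot: [0.0, 0.715, 0.699, 0.0]
ft_force: [1.8, 0.2, -1.9]
width: 0.0411
t: 10.1
eef_pos: [0.4585, 0.1285, 0.251]
tool_rot: [-0.0, 0.597, 0.802, -0.0]
ft_force: [0.3, 0.0, -0.4]
width: 0.0406
t 10.1 tcp [0.4585 0.1285 0.251 ] yaw 16.69 tilt [-0.0004 -0.0001] F [ 0.3  0.  -0.4] w 40.6
spin -0.21 shift now-axes mm [62.1 66.8 90.9] shift after spin [61.8 67.  91. ]
```

```bash
python3 -m creep '[{"grip":33,"xyz":[31,33.5,0],"spin":-0.2},{"grip":33,"xyz":[31,33.5,0],"spin":0},{"grip":33,"xyz":[0,0,40],"spin":0},{"grip":33,"xyz":[0,0,40],"spin":0},{"grip":33,"xyz":[0,0,0],"spin":0}]'
python3 -m creep '[{"grip":33,"xyz":[0,0,0],"spin":0},{"grip":33,"xyz":[0,0,0],"spin":0}]'
python3 go.py .5047 .2072 .16 16.9
python3 snap.py w7
python3 - <<'E'
from rig import cams
import cv2
f=cams.camera("scene")["frame"][130:330,200:400,::-1];cv2.imwrite(f"pics/scene7.png",cv2.resize(f,None,fx=3,fy=3,interpolation=cv2.INTER_CUBIC))
E
```

```text
t: 10.72
eef_pos: [0.5027, 0.2056, 0.1685]
tool_rot: [-0.002, 0.597, 0.803, -0.003]
ft_force: [0.5, -0.1, -1.4]
width: 0.0406
t: 10.98
eef_pos: [0.5058, 0.2069, 0.173]
tool_rot: [0.001, 0.596, 0.803, 0.001]
ft_force: [-0.4, 0.5, -1.4]
width: 0.0409
t 10.97 tcp [0.5058 0.2069 0.173 ] yaw 16.83 tilt [0.0029 0.0011] F [-0.4  0.5 -1.4] w 40.9
spin -0.07 shift now-axes mm [ 0.6 -1.  13. ] shift after spin [ 0.6 -0.9 13. ]
[0.5058 0.2069 0.173 ]
```

View pics/w7.png

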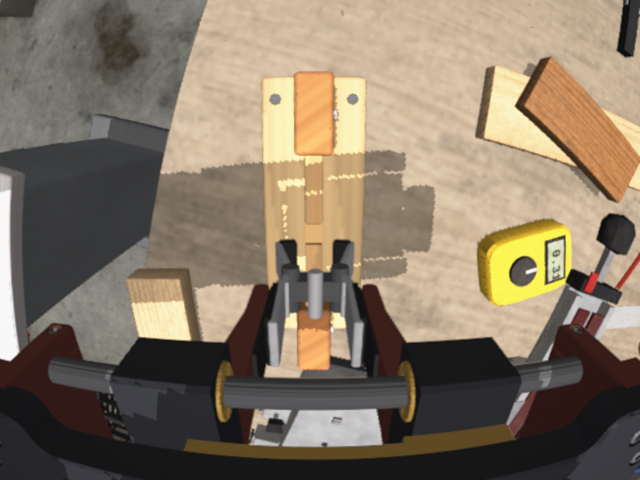

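View pics/scene7.png

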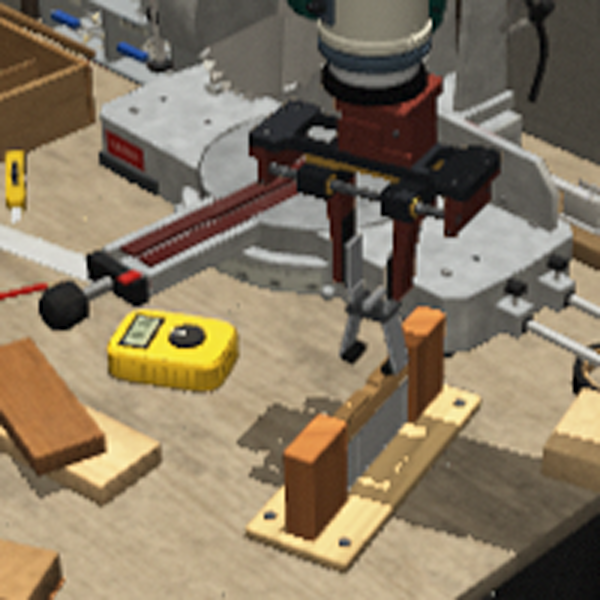

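```bash
python3 -m creep '[{"grip":33,"xyz":[0.6,-1,6],"spin":0},{"grip":33,"xyz":[0,0,7],"spin":0},{"grip":33,"xyz":[0,0,0],"spin":0},{"grip":33,"xyz":[0,0,0],"spin":0},{"grip":33,"xyz":[0,0,0],"spin":0}]'
python3 go.py .5047 .2072 .12 16.9
python3 - <<'E'
import cv2
from rig import cams
a=cams.camera("wrist")["frame"][220:345,250:380,::-1]
cv2.imwrite("pics/w8z.png",cv2.resize(a,None,fx=4.6,fy=4.6,interpolation=cv2.INTER_CUBIC))
E
```

```text
t: 11.7
eef_pos: [0.5035, 0.2069, 0.1582]
tool_rot: [0.0, 0.596, 0.803, 0.0]
ft_force: [-0.8, -0.6, -0.6]
width: 0.0407
t 11.7 tcp [0.5035 0.2069 0.1582] yaw 16.89 tilt [0.0001 0.    ] F [-0.8 -0.6 -0.6] w 40.7
spin -0.01 shift now-axes mm [-0.1  1.2 38.2] shift after spin [-0.1  1.2 38.2]
```

View pics/w8z.png

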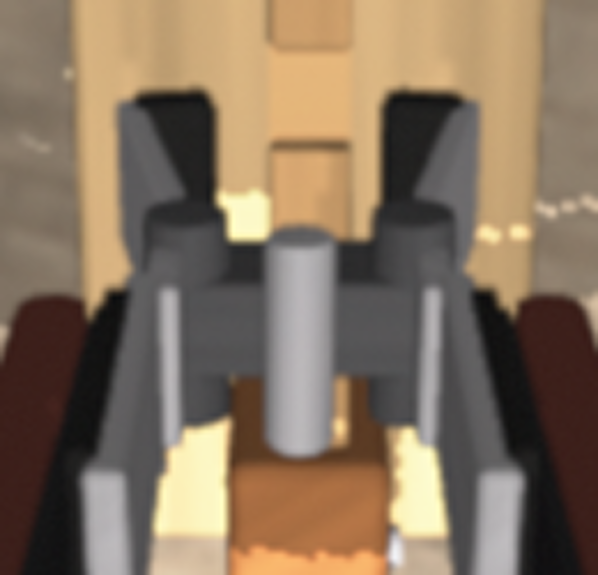

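```bash
python3 -m creep '[{"grip":33,"xyz":[0,1.4,0],"spin":0},{"grip":33,"xyz":[0,0,8],"spin":0},{"grip":33,"xyz":[0,0,8],"spin":0},{"grip":33,"xyz":[0,0,8],"spin":0},{"grip":33,"xyz":[0,0,0],"spin":0}]'
python3 go.py .5047 .2072 .12 16.9
python3 -m creep '[{"grip":33,"xyz":[0,0,0],"spin":0}]'
python3 go.py .5047 .2072 .12 16.9
python3 - <<'E'
import cv2
from rig import cams
a=cams.camera("wrist")["frame"][220:345,250:380,::-1]
cv2.imwrite("pics/w9z.png",cv2.resize(a,None,fx=4.6,fy=4.6,interpolation=cv2.INTER_CUBIC))
E
```

```text
t: 12.38
eef_pos: [0.5041, 0.207, 0.1332]
tool_rot: [-0.0, 0.596, 0.803, -0.001]
ft_force: [0.2, 0.5, -0.7]
width: 0.041
t 12.38 tcp [0.5041 0.207  0.1332] yaw 16.88 tilt [-0.0017 -0.0007] F [ 0.2  0.5 -0.7] w 41.0
spin -0.02 shift now-axes mm [-0.   0.6 13.2] shift after spin [-0.   0.6 13.2]
t: 12.5
eef_pos: [0.5048, 0.2073, 0.1341]
tool_rot: [-0.0, 0.596, 0.803, -0.0]
ft_force: [0.5, 0.1, -1.5]
width: 0.0409
t 12.5 tcp [0.5048 0.2073 0.1341] yaw 16.88 tilt [-0.0001 -0.    ] F [ 0.5  0.1 -1.5] w 40.9
spin -0.02 shift now-axes mm [-0.1 -0.1 14.1] shift after spin [-0.1 -0.1 14.1]
```

View pics/w9z.png

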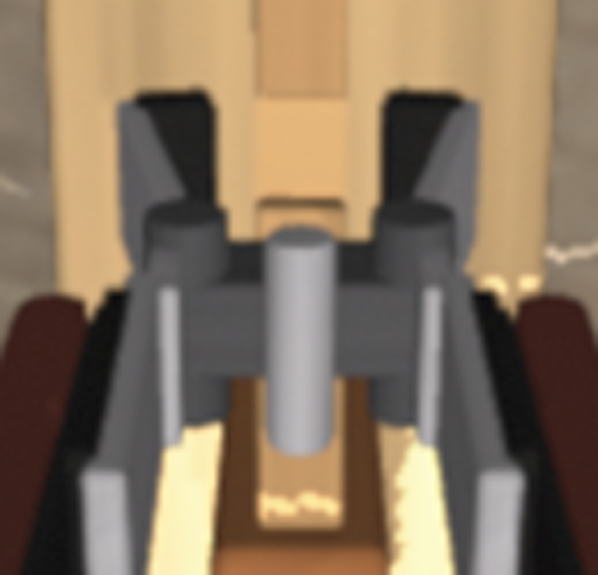

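```bash
python3 -m creep '[{"grip":33,"xyz":[0,0,7],"spin":0},{"grip":33,"xyz":[0,0,7],"spin":0},{"grip":33,"xyz":[0,0,0],"spin":0},{"grip":33,"xyz":[0,0,0],"spin":0},{"grip":33,"xyz":[0,0,0],"spin":0}]'
python3 -m creep '[{"grip":33,"xyz":[0,0,1],"spin":0},{"grip":33,"xyz":[0,0,1],"spin":0}]'
python3 -m creep '[{"grip":33,"xyz":[0,0,0.5],"spin":0},{"grip":33,"xyz":[0,0,0.5],"spin":0}]'
```

```text
t: 13.18
eef_pos: [0.5049, 0.2073, 0.1204]
tool_rot: [0.0, 0.596, 0.803, 0.0]
ft_force: [-1.0, -0.2, -0.7]
width: 0.0408
t: 13.42
eef_pos: [0.5048, 0.2073, 0.1182]
tool_rot: [0.0, 0.596, 0.803, 0.0]
ft_force: [0.2, 0.5, -0.9]
width: 0.041
t: 13.68
eef_pos: [0.5047, 0.2073, 0.1171]
tool_rot: [0.0, 0.596, 0.803, -0.0]
ft_force: [-0.2, -0.1, -1.3]
width: 0.0408
```

```bash
for i in 1 2 3; do python3 -m creep '[{"grip":33,"xyz":[0,0,0.5],"spin":0},{"grip":33,"xyz":[0,0,0.5],"spin":0}]' | grep -E "eef_pos|force" ; done
```

```text
eef_pos: [0.5047, 0.2073, 0.1161]
ft_force: [1.0, 0.5, -0.7]
eef_pos: [0.5047, 0.2073, 0.1151]
ft_force: [1.0, 0.8, -0.9]
eef_pos: [0.5048, 0.2073, 0.1146]
ft_force: [-2.4, -0.6, 8.0]
```

```bash
python3 -m creep '[{"grip":33,"xyz":[1,0,0],"spin":0},{"grip":33,"xyz":[1,0,0],"spin":0}]'
python3 -m creep '[{"grip":33,"xyz":[1,0,0],"spin":0},{"grip":33,"xyz":[1,0,0],"spin":0}]'
python3 -m creep '[{"grip":33,"xyz":[1,0,0],"spin":0}]'
python3 go.py .5021 .2158 .1085 16.9
```

```text
t: 14.68
eef_pos: [0.5046, 0.2089, 0.1146]
tool_rot: [0.001, 0.596, 0.803, 0.0]
ft_force: [1.2, -3.4, 5.6]
width: 0.0409
t: 14.92
eef_pos: [0.5042, 0.2109, 0.1146]
tool_rot: [0.001, 0.596, 0.803, 0.0]
ft_force: [1.6, -4.5, 5.4]
width: 0.0412
t: 15.05
eef_pos: [0.5039, 0.212, 0.1145]
tool_rot: [0.001, 0.596, 0.803, 0.0]
ft_force: [1.1, -5.2, 5.0]
width: 0.0405
t 15.05 tcp [0.5039 0.212  0.1145] yaw 16.9 tilt [ 0.0013 -0.0001] F [ 1.1 -5.2  5. ] w 40.5
spin -0.0 shift now-axes mm [ 4.2 -0.6  6. ] shift after spin [ 4.2 -0.6  6. ]
```

```bash
for i in 1 2 3; do python3 -m creep '[{"grip":33,"xyz":[0.5,0,0.1],"spin":0},{"grip":33,"xyz":[0.5,0,0.1],"spin":0}]' | grep -E "eef_pos|force" ; done
```

```text
eef_pos: [0.5037, 0.2128, 0.1144]
ft_force: [1.0, -6.0, 7.7]
eef_pos: [0.5035, 0.2136, 0.1143]
ft_force: [1.8, -6.2, 7.2]
eef_pos: [0.5032, 0.2147, 0.1141]
ft_force: [1.0, -5.3, 4.8]
```

```bash
for i in 1 2; do python3 -m creep '[{"grip":33,"xyz":[0.5,0,0.2],"spin":0},{"grip":33,"xyz":[0.5,0,0.2],"spin":0}]' | grep -E "eef_pos|force" ; done
```

```text
eef_pos: [0.5016, 0.2162, 0.1127]
ft_force: [-0.3, 0.0, -1.3]
eef_pos: [0.5016, 0.217, 0.1125]
ft_force: [0.2, -0.7, -0.9]
```

```bash
python3 -m creep '[{"grip":33,"xyz":[0,0,0.7],"spin":0},{"grip":33,"xyz":[0,0,0.7],"spin":0}]'
python3 -m creep '[{"grip":33,"xyz":[0,0,0.6],"spin":0},{"grip":33,"xyz":[0,0,0.6],"spin":0}]'
python3 go.py .5021 .2158 .1085 16.9
```

```text
t: 16.55
eef_pos: [0.5018, 0.2169, 0.1113]
tool_rot: [-0.0, 0.596, 0.803, -0.0]
ft_force: [0.2, 0.6, -1.0]
width: 0.0407
t: 16.8
eef_pos: [0.5018, 0.2168, 0.1101]
tool_rot: [0.0, 0.596, 0.803, -0.0]
ft_force: [0.1, 0.2, -2.5]
width: 0.0408
t 16.8 tcp [0.5018 0.2168 0.1101] yaw 16.88 tilt [ 0. -0.] F [ 0.1  0.2 -2.5] w 40.8
spin -0.02 shift now-axes mm [-1.1 -0.   1.6] shift after spin [-1.1 -0.   1.6]
```

```bash
for i in 1 2 ; do python3 -m creep '[{"grip":33,"xyz":[0,0,0.4],"spin":0},{"grip":33,"xyz":[0,0,0.4],"spin":0}]' | grep -E "eef_pos|force" ; done
```

```text
eef_pos: [0.5018, 0.2169, 0.1094]
ft_force: [-0.3, 0.3, -1.6]
eef_pos: [0.5018, 0.2169, 0.1086]
ft_force: [-0.6, -0.3, 3.1]
```

```bash
python3 -m creep '[{"grip":33,"xyz":[0,0,0.3],"spin":0},{"grip":33,"xyz":[0,0,0],"spin":0}]'
python3 - <<'E'
import cv2
from rig import cams
a=cams.camera("wrist")["frame"][220:345,250:380,::-1]
cv2.imwrite("pics/w10z.png",cv2.resize(a,None,fx=4.6,fy=4.6,interpolation=cv2.INTER_CUBIC))
f=cams.camera("scene")["frame"][170:300,240:370,::-1];cv2.imwrite(f"pics/scene10.png",cv2.resize(f,None,fx=4.6,fy=4.6,interpolation=cv2.INTER_CUBIC))
E
```

```text
t: 17.55
eef_pos: [0.5019, 0.2169, 0.1086]
tool_rot: [0.0, 0.596, 0.803, 0.0]
ft_force: [-1.4, -1.1, 4.4]
width: 0.0408
```

View pics/w10z.png

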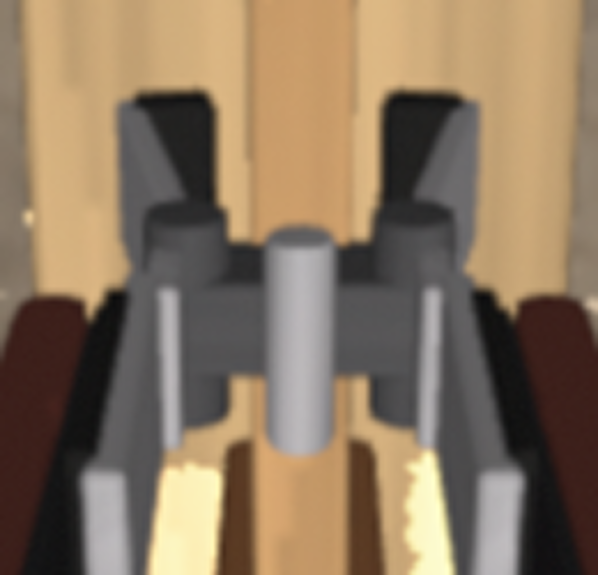

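View pics/scene10.png

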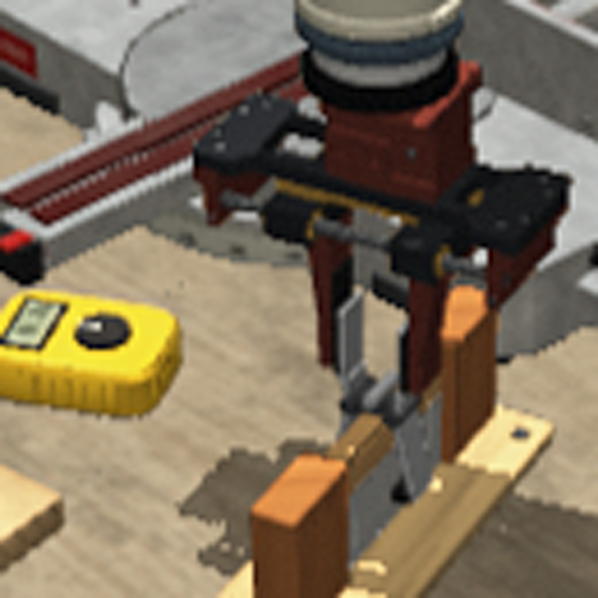

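```bash
python3 -m creep '[{"grip":42,"xyz":[0,0,0.2],"spin":0},{"grip":43,"xyz":[0,0,0.3],"spin":0}]'
python3 -m creep '[{"grip":44,"xyz":[0,0,0.2],"spin":0},{"grip":45,"xyz":[0,0,0.2],"spin":0}]'
```

```text
t: 17.9
eef_pos: [0.5022, 0.217, 0.1084]
tool_rot: [0.0, 0.596, 0.803, 0.0]
ft_force: [-1.8, -0.8, 9.8]
width: 0.0433
t: 18.15
eef_pos: [0.5022, 0.2171, 0.1081]
tool_rot: [0.0, 0.596, 0.803, 0.0]
ft_force: [-3.6, -1.2, 11.5]
width: 0.0448
```

```bash
python3 -m creep '[{"grip":46,"xyz":[0,0,0.1],"spin":0},{"grip":47,"xyz":[0,0,0.2],"spin":0}]'
python3 -m creep '[{"grip":48,"xyz":[0,0,0.2],"spin":0},{"grip":49,"xyz":[0,0,0.2],"spin":0}]'
```

```text
t: 18.4
eef_pos: [0.5022, 0.2171, 0.1079]
tool_rot: [0.0, 0.596, 0.803, 0.0]
ft_force: [-3.3, -1.4, 11.4]
width: 0.0475
t: 18.65
eef_pos: [0.5022, 0.2171, 0.1077]
tool_rot: [0.0, 0.596, 0.803, 0.0]
ft_force: [-3.0, -1.5, 12.9]
width: 0.0492
```

```bash
python3 -m creep '[{"grip":51,"xyz":[0,0,0],"spin":0},{"grip":53,"xyz":[0,0,0],"spin":0}]'
python3 -m creep '[{"grip":60,"xyz":[0,0,0],"spin":0},{"grip":75,"xyz":[0,0,0],"spin":0},{"grip":87,"xyz":[0,0,0],"spin":0},{"grip":87,"xyz":[0,0,0],"spin":0},{"grip":87,"xyz":[0,0,0],"spin":0}]'
python3 go.py .5021 .2158 .1085 16.9; python3 snap.py w11
```

```text
t: 18.9
eef_pos: [0.502, 0.217, 0.1071]
tool_rot: [0.0, 0.596, 0.803, 0.0]
ft_force: [-1.9, -0.3, 5.9]
width: 0.053
t: 19.52
eef_pos: [0.5018, 0.2169, 0.1066]
tool_rot: [-0.0, 0.596, 0.803, -0.0]
ft_force: [0.4, -0.3, 0.2]
width: 0.0869
t 19.52 tcp [0.5018 0.2169 0.1066] yaw 16.89 tilt [-0. -0.] F [ 0.4 -0.3  0.2] w 86.9
spin -0.01 shift now-axes mm [-1.1 -0.  -1.9] shift after spin [-1.1 -0.  -1.9]
[0.5018 0.2169 0.1066]
```

View pics/w11.png

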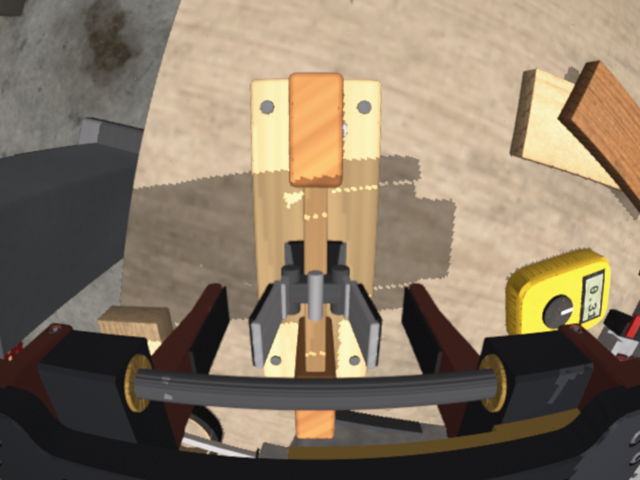

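The jaws have closed on the rail (pads at u≈293 and 337), and the fingers are clear of the handles (u≈255 and 375). Retreat straight up.

```bash
python3 -m creep '[{"grip":87,"xyz":[0,0,-10],"spin":0},{"grip":87,"xyz":[0,0,-25],"spin":0},{"grip":87,"xyz":[0,0,-40],"spin":0},{"grip":87,"xyz":[0,0,-40],"spin":0},{"grip":87,"xyz":[0,0,-30],"spin":0}]'
python3 -m creep '[{"grip":87,"xyz":[-50,-15,0],"spin":0},{"grip":87,"xyz":[-50,-15,0],"spin":0},{"grip":87,"xyz":[0,0,0],"spin":0},{"grip":87,"xyz":[0,0,0],"spin":0}]'
python3 snap.py w12
python3 - <<'E'
import cv2
from rig import cams
f=cams.camera("scene")["frame"][:,:,::-1];cv2.imwrite("pics/scene12.png",f)
a=cv2.imread("pics/w12.png");cv2.imwrite("pics/w12z.png",cv2.resize(a[20:250,250:400],None,fx=2.6,fy=2.6,interpolation=cv2.INTER_CUBIC))
E
```

```text
t: 20.2
eef_pos: [0.5022, 0.217, 0.2543]
tool_rot: [0.001, 0.596, 0.803, 0.001]
ft_force: [-0.8, -0.9, -0.1]
width: 0.0872
t: 20.7
eef_pos: [0.5024, 0.1126, 0.2523]
tool_rot: [0.0, 0.596, 0.803, 0.0]
ft_force: [0.6, -0.4, 0.3]
width: 0.0872
[0.5024 0.1126 0.2523]
```

View pics/w12z.png

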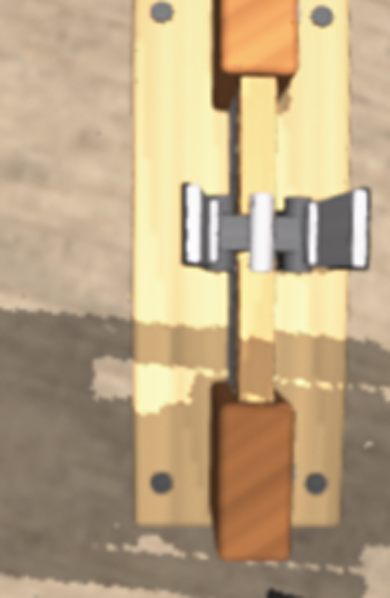

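View pics/scene12.png

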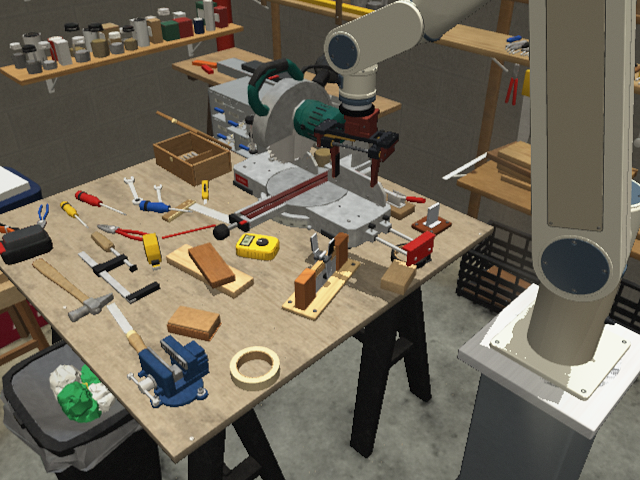

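Run:
```python
import cv2,pickle
from h import *
f=cv2.imread("pics/scene12.png")[220:330,270:370];cv2.imwrite("pics/scene12z.png",cv2.resize(f,None,fx=5.4,fy=5.4,interpolation=cv2.INTER_CUBIC))
c=pickle.load(open("w12.pkl","rb"));E=c["E"]
for z in (.079,.144):
  print(z,[np.round(fish(c,E,250+u/2.6,20+v/2.6,z),4) for u,v in [(183,184),(185,265),(369,187),(368,268)]])
print([np.round(fish(c,E,250+u/2.6,20+v/2.6,.093),4) for u,v in [(262,193),(262,270)]])
```

```text
0.079 [array([0.4727, 0.2259, 0.079 ]), array([0.4816, 0.199 , 0.079 ]), array([0.5338, 0.2453, 0.079 ]), array([0.5422, 0.2179, 0.079 ])]
0.144 [array([0.4737, 0.2194, 0.144 ]), array([0.4809, 0.1977, 0.144 ]), array([0.523, 0.235, 0.144]), array([0.5297, 0.2129, 0.144 ])]
[array([0.4984, 0.2294, 0.093 ]), array([0.5061, 0.2048, 0.093 ])]
```

View pics/scene12z.png

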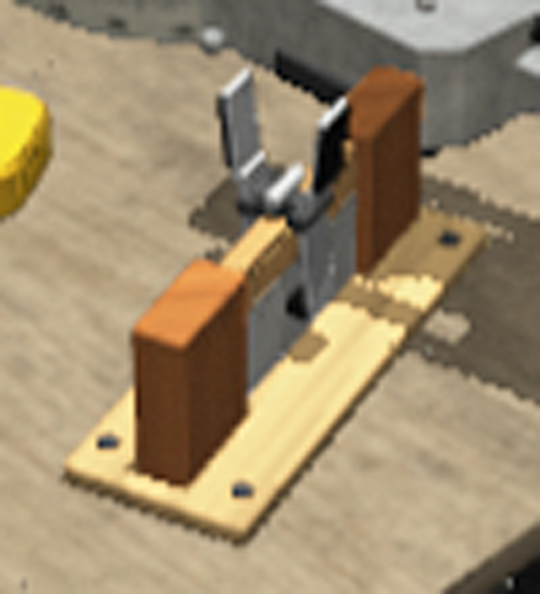

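```bash
python3 -c "
from rig import job,monitor
print(monitor.read_state()['t']);print(job.finish_job())"
```

```text
20.8
the job is handed in; nothing more can be done
None
```

The clip is seated in the notch and gripping the fence by itself. I handed the job in at about 20.8 s of the 61 s allowed.

- **Taking the clip:** I squeezed it fully open (about 41 mm measured across the handles) and lifted it off the parking plate.
- **Finding the notch:** I set the clip astride the rail about 9 mm to one side of where the notch showed in the camera picture. I then slid it along the edge at about 5–9 N. At the notch the upward force vanished, and the crossbar bottomed at tool height 0.1086 m, 6 mm below the first edge contact at 0.1146 m. That matches the full notch depth.
- **Letting go:** I opened the fingers in small steps, keeping a light downward push. The highest upward force read was about 13 N on the fence, against the 30 N limit, and about 22 N at the parking plate while squeezing.
- **Last checks:** The final pictures show the clip upright with its jaws closed on the rail. Its centre measured (0.502, 0.216), against a measured notch middle of (0.502, 0.216). The gripper was clear and open, and the stand and the visible bystanders looked unmoved.

No check failed. The forces are readings taken at the end of each call, so short peaks in between were not seen.

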